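# Index and tighten a pipe lock collar with a pin spanner

## Task

Lock the indexing table: push its sprung black wing knob all the way down, turn it clockwise as far as it goes and let it rise into its holding notch so it stays down by itself. Then take the larger of the two pin spanners, engage both of its prongs fully in the two holes of the collar round the pipe stub before turning, and tighten the collar clockwise until it stops. Finally lift the spanner off and lay it back on the bench, prongs down and clear of the indexing table, with the knob still latched, and leave the other bench items where they are.

Things in the scene. Friction and masses are not known exactly. Their poses are not given: they have to be found in the camera images.
- unit: grey indexing table: square housing 200 x 200 x 46 mm high, fixed to the bench. Origin: centre of its underside, z up. A round plate turns on it; the collar stands on the plate's centre; the lock plunger stands at the +y side, 82 mm from the collar's axis, in front of a grey upright 113 mm high (at y = 100 to 118 mm, 60 mm wide).
- plate_top (a point): centre of the top face of the round steel plate (188 mm across, 62 mm above the bench), axes as unit. Index pegs 6 mm thick, tops 72 mm above the bench, every 10 degrees on a radius of 82 mm. The plate turns freely until the lock plunger drops between two pegs (they stand nearly right for it at the start: it finds its own way, turning the plate by up to 2 degrees).
- collar_face (a point): centre of the collar's flat top face, 90 mm above the bench, on its vertical axis; axes as unit. Aluminium collar 66 mm across, 28 mm high, round a pipe stub 32 mm across. Two blind holes in its top face, 8.5 mm wide, 12 mm deep, opposite one another, 25 mm from the axis.
- pipe_top (a point): centre of the pipe stub's end, 102 mm above the bench; axes as unit. The holes' direction is not reported: see or feel for it. With joint collar at 0 their line points 25 degrees anticlockwise (from above) from unit's +x, give or take 20, and turns clockwise as the joint grows. Lay the handle at right angles to it, on unit's -y side, away from the plunger.
- collar (a joint): how far the collar has been tightened relative to the plate, rad: grows clockwise seen from above, starts at 0 to 0.12, rigid stop at 0.85. Friction about 0.35 N m; it stays where it is left.
- lock_wing (a point): centre of the black wing of the lock knob: a bar 34 mm long, 12 mm thick, 24 mm high; 158 mm above the bench at rest, sinks with the knob. Its x axis runs along the wing (unit's x at rest). Grip it across its thickness from above; below the wing only its own stem and cross pin rise above 113 mm.
- lock_press (a joint): how far the lock knob is pushed down, m: 0 at rest, 0.019 at its bottom. Spring 4 N at rest, 11 N at the bottom. It must be down at least 0.017 to turn in; once turned and let go it rises to about 0.014, held by the notch. Otherwise it springs back to 0.
- lock_turn (a joint): how far the lock knob is turned, rad: 0 at rest, grows clockwise from above, stop at 0.95. A weak spring (under 0.04 N m) turns it back unless it has risen into the notch, which holds it at about 0.8 to 0.95.
- spanner: larger pin spanner, bright steel, 140 mm long, about 0.18 kg, lying prongs down. Origin: midway between the prong tips; handle to its -x, z up. Rubber grip 54 mm long, 16 mm wide, 22 mm high, from x = -48 to -102 mm, z = 9 to 31 mm. Foot 8 mm thick at x = -126 mm, as long as the prongs, keeps it level on the bench.
- spanner_prong_l (a point): round tip of the prong at y = +25 mm, axes as spanner. Prongs 6 mm thick, 9 mm long below the fork plate, 50 mm apart. The fork (62 mm wide, plate 9 to 17 mm above the tips) is open towards +x so that it straddles the pipe stub.
- spanner_prong_r (a point): tip of the spanner's prong at its y = -25 mm, axes as spanner
- spanner_small: smaller pin spanner of the same kind, 124 mm long, prongs only 32 mm apart: does not fit the collar. Origin midway between its prong tips, handle to -x. It and the larger one may have changed places. Bystander.
- punch: steel punch 100 mm long, 12 mm thick, lying on the bench between the spanners, along its y. Bystander; origin under its middle.
- spare_collar: plain aluminium ring 60 mm across, 20 mm high, without holes. Bystander; origin centre of underside.
- bracket: steel angle bracket 60 x 40 mm, 60 mm high. Bystander; origin centre of underside.
- hammer: hammer lying on the bench, about 300 mm long, handle to its -x. Bystander.
- brush: hand brush lying on the bench, handle to its -x. Bystander.
- magnet_square: grey and yellow triangular welding magnet, 80 mm long, 80 mm high. Bystander; origin centre of underside.
Not all that is in view belongs to the job. Leave any blue look-alike of the spanner alone.

How it is judged:
By the outcome, as a careful person would: the job done as asked, in the order asked, and still so for the second after the job is handed in, with the robot touching nothing.
It also fails if it takes over 72 s, if anything falls off the work surface, if the arm or the gripper's body presses on something with over 40 N, if the wrist force passes 120 N, or if a joint passes its speed limit or range.

## Robot

A 7-joint arm with a two-finger parallel gripper is mounted at the origin on the work surface. World frame = base frame: x ahead of the robot, y to its left, z up, the work surface at z = 0. Lengths are in m, angles in rad, forces in N, time in s.
With the tool pointing down it reaches from about 0.35 to 0.9 m from the base axis. Payload 19.9 kg.
Tool frame: the origin (TCP) lies between the finger pads; the fingertips stand 19 mm ahead of it and the grasp point (between the pads) is the TCP; z points along the fingers, y is the line along which they close (so a half turn about z gives the same grasp; the last joint's range is limited). The gripper opens to 94 mm and grips with 3 to 60 N. Pads are 16 mm wide; open, the fingers measure 119 mm over their backs; the gripper's body (75 mm by 177 mm) begins 78 mm behind the grasp point.
Start: joints at [-1.26, 0.417, -0.01, 1.614, 0.005, 1.111, -0.053], TCP at [0.215, 0.587, 0.224] pointing down, gripper open.
Joint ranges: [-2.81, 2.81], [-0.39, 2.02], [-1.27, 1.25], [0.06, 2.57], [-1.19, 4.33], [0.19, 2], [-2.82, 2.82]. Speed limits (rad/s): [1.89, 1.89, 2.39, 2.39, 3.01, 3.01, 3.01].

## Interface

Orientations are given as a 3x3 rotation matrix whose columns are the frame's x, y, z axes.
In Python, from rig import robot gives the robot as it stands. Calls block until the motion is done:
- robot.move_ptp(position, orientation): joint-space move of the TCP to a pose.
- robot.move_linear(position, velocity=0.15, frame=None, threshold=None): straight line of the TCP; frame=None keeps the orientation; velocity is the mean speed in m/s. With threshold (N) it stops when the force on the tool has changed by that much, and returns True; else False.
- robot.goto_joints(angles): joint-space move.
- robot.gripper_to(opening): finger opening in m; the grip force is fixed at half the most; returns when the fingers have stopped.
- robot.pause(seconds).
- robot.ik(position, orientation): joint angles nearest the present ones, or None.
- robot.get_state(): the state.
- robot.grab_frame(name): name is "side" or "top"; returns the picture (384x512x3 uint8, red, green, blue); there is no depth.
- robot.camera_info(name): a dict with "fx", "fy", "cx", "cy" (pixels), "rvec" (rotation vector, rad) and "tvec" (3), from world to camera coordinates, as OpenCV has them. Camera axes: x right, y down, z forward; pixel columns grow to the right and rows downward; lengths in m; the calibration is good to about 2 mm. A picture is of the moment at which its call begins. camera_info takes no time and is no camera call.
A pose or a line that the arm cannot do raises robot.PlanningError and nothing moves.
- robot.sign_off(): hands the job in; it is judged then, once.
The state is a dict: "time": time; "qpos": joint angles; "joint_vel": joint speeds; "effort": joint torques, N m; "ee_pos": TCP position; "tool_rot": TCP orientation; "force": force on the tool from outside, world axes, zero at the start; "moment": the same for the moment, N m; "opening": finger opening in m; "grasp_force": force on a finger pad.
Only numpy, scipy, OpenCV 4.12 (cv2) and the standard library are available. Lean on these libraries where they do the work, as an engineer would, in place of code of your own. Each camera call takes 0.05 s, during which the arm holds its last target. There are 200 camera calls.

## Working session

There is one attempt and no reset: what is moved stays moved. The work goes in short steps, each a Python script; the robot and the scene stay as the last script left them, time stands still between calls to the robot, and variables do not carry over. Pictures are saved under pics/ and viewed, at most 10 in all, crops included, and the job is handed in when it is done.

```bash
mkdir -p pics; ls
python3 - <<'E'
from rig import robot
import cv2,numpy as np
for n in("top","side"):
    im=robot.grab_frame(n); cv2.imwrite(f"pics/{n}0.png",cv2.resize(im[:,:,::-1],(800,600),interpolation=cv2.INTER_CUBIC))
    np.save(f"pics/{n}0.npy",im)
    print(n,robot.camera_info(n))
print(robot.get_state())
E
```

```text
pics
top {'fx': 431.7660129625115, 'fy': 431.7660129625115, 'cx': 258.48004124331425, 'cy': 189.4866699107449, 'rvec': array([ 2.17954   , -2.18913266,  0.09867635]), 'tvec': array([0.04628023, 0.53953706, 1.259787  ])}
side {'fx': 394.8591863695327, 'fy': 394.8591863695327, 'cx': 255.70525965556982, 'cy': 191.89833937207666, 'rvec': array([ 2.39471925, -0.28878343,  0.08651995]), 'tvec': array([-0.50022497,  0.22990395,  0.99071504])}
{'time': 0.1, 'qpos': array([-1.26046115,  0.41790678, -0.01029854,  1.61411104,  0.00469601,
        1.11071177, -0.05300901]), 'joint_vel': array([ 1.70397085e-03, -9.30585694e-04, -1.31124412e-03,  1.67487874e-05,
        7.29935475e-04, -4.43909768e-04, -5.82044715e-05]), 'effort': array([ 5.99439445e-04, -8.52604866e+01,  6.39371574e-01, -4.26694465e+01,
       -4.89239290e-02,  1.64148799e-02, -6.41462947e-06]), 'ee_pos': array([0.21528744, 0.58640617, 0.22389378]), 'tool_rot': array([[-9.38739491e-01,  3.44627446e-01, -3.03007907e-04],
       [ 3.44627569e-01,  9.38738883e-01, -1.07118426e-03],
       [-8.47141912e-05, -1.10998785e-03, -9.99999380e-01]]), 'force': array([-0.05615353, -0.35262099, -0.26753306]), 'moment': array([ 0.01162636, -0.00044816, -0.02454007]), 'grasp_force': 0.0, 'opening': 0.09392954710223145}
```

View pics/top0.png

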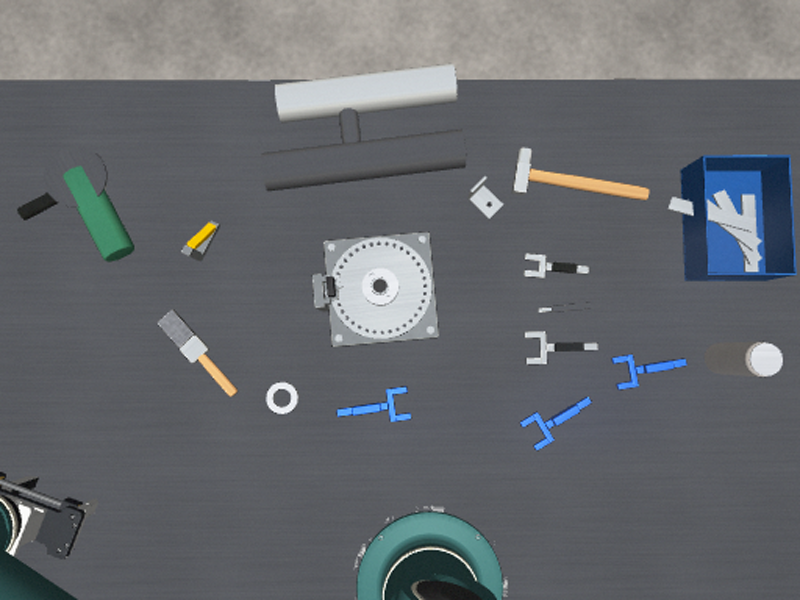

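View pics/side0.png

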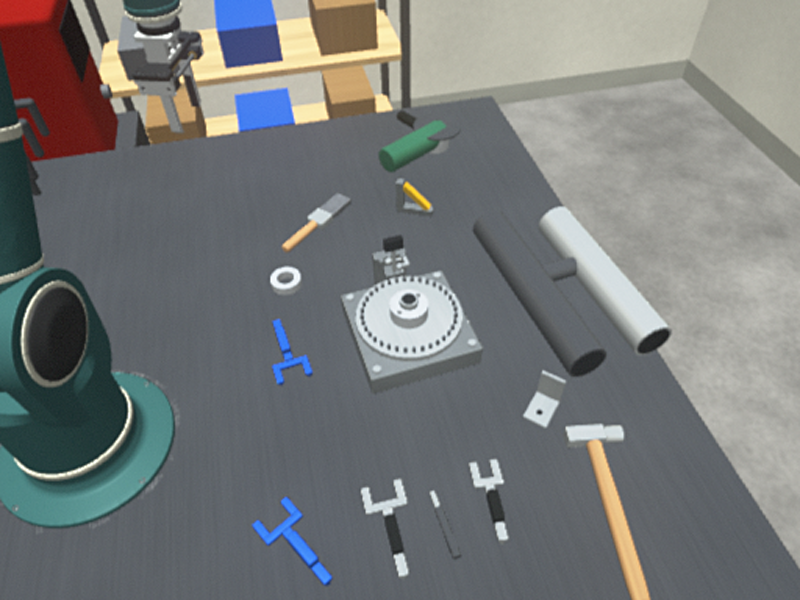

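Top view (800x600): up is world +x and left is +y. The unit is at about (380,288) with its upright and knob at about (325,288). The larger spanner is the lower one, prongs at about (528,333/362), handle to the right (-y). The side view shows the same, with the larger spanner at about (385,490). Next I'll enlarge both.

```bash
cat > h.py <<'E'
import numpy as np,cv2
from rig import robot
def cam(n):
    c=robot.camera_info(n);K=np.array([[c['fx'],0,c['cx']],[0,c['fy'],c['cy']],[0,0,1.]]);return K,np.array(c['rvec']),np.array(c['tvec'])
def proj(n,P):
    K,r,t=cam(n);return cv2.projectPoints(np.float64(P).reshape(-1,1,3),r,t,K,None)[0].reshape(-1,2)
def back(n,uv,z):
    K,r,t=cam(n);R=cv2.Rodrigues(r)[0];uv=np.float64(uv).reshape(-1,2)
    d=(R.T@np.linalg.inv(K)@np.c_[uv,np.ones(len(uv))].T).T;o=-R.T@t
    return o+d*((z-o[2])/d[:,2])[:,None]
def crop(im,x,y,w,h,s):
    return cv2.resize(im[y:y+h,x:x+w,::-1],None,fx=s,fy=s,interpolation=cv2.INTER_CUBIC)
E
python3 - <<'E'
from h import *
t=np.load("pics/top0.npy");s=np.load("pics/side0.npy")
a=crop(t,195,140,100,75,4);b=crop(s,210,145,100,75,4)
c=crop(t,330,155,66,75,6)[:300,:400] if 0 else crop(t,325,155,80,60,5);d=crop(s,225,290,100,75,4)
cv2.imwrite("pics/c1.png",cv2.resize(np.vstack([np.hstack([a,b]),np.hstack([c,d])]),(800,600)))
E
```

```text
(no output)
```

View pics/c1.png

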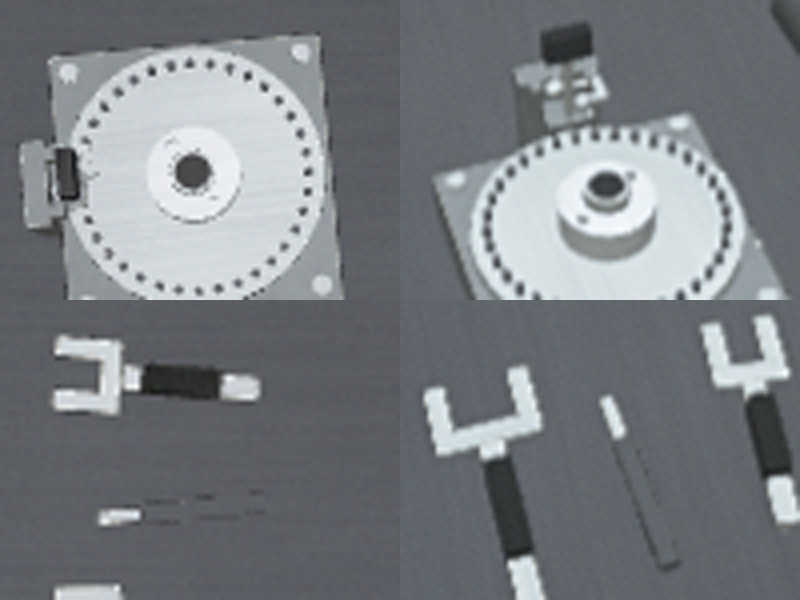

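Crop panels: in the side view the collar holes are at raw px (255.5,199.5) and (267.8,189). The knob wing is at top raw px (211.8,183.3), and the pipe at (243.3,183). Next is segmenting the large spanner and computing positions.

Run:
```python
from h import *
np.set_printoptions(precision=4,suppress=True)
pipe=back("top",[243.25,183],.102)[0];col=back("top",[243.5,183.25],.09)[0]
print("pipe",pipe,"col",col,"side pipe",back("side",[210+205/4,145+183/4],.102)[0])
c=back("top",np.array([[323,241],[429,233],[439,338],[333,346]])*.64-.2,.046);print("corners",c,c.mean(0))
e=[c[0]-c[1],c[3]-c[2],c[0]-c[3],c[1]-c[2]];print("yaw",[np.arctan2(v[1],v[0])-(np.pi/2 if i<2 else 0) for i,v in enumerate(e)])
w=back("top",[211.75,183.25],.170)[0];print("wing",w, "from col", w-col,"ang",np.arctan2(*(w-col)[:2][::-1])-np.pi/2)
print("wing side",back("side",[210+167/4,145+45/4],.158)[0])
h=back("side",[[255.5,199.5],[267.75,189]],.09);print("holes",h,h.mean(0),np.linalg.norm(h[0]-h[1]),np.arctan2(*(h[1]-h[0])[:2][::-1]))
for n,(x,y,W,H) in dict(top=(330,206,60,32),side=(225,300,45,75)).items():
    im=np.load(f"pics/{n}0.npy")[y:y+H,x:x+W].astype(int).sum(2)/3
    d=[]
    for nm,m,z in(("grip",im<58,.031 if n=="top" else .025),("bright",im>140,.017)):
        k,l,st,ce=cv2.connectedComponentsWithStats(m.astype(np.uint8))
        for i in range(1,k):
            if st[i,4]>8: print(n,nm,st[i],back(n,ce[i]+[x,y],z)[0])
```

```text
pipe [0.5515 0.087  0.102 ] col [0.5519 0.0866 0.09  ] side pipe [0.5522 0.0881 0.102 ]
corners [[ 0.6425  0.1958  0.046 ]
 [ 0.657  -0.003   0.046 ]
 [ 0.4601 -0.0201  0.046 ]
 [ 0.4462  0.1763  0.046 ]] [0.5514 0.0872 0.046 ]
yaw [np.float64(0.07293023704539214), np.float64(0.0705583128345324), np.float64(0.09882639816591637), np.float64(0.08625669933730704)]
wing [0.5446 0.1678 0.17  ] from col [-0.0074  0.0813  0.08  ] ang 0.09027592486398794
wing side [0.5457 0.1662 0.158 ]
holes [[0.5324 0.0721 0.09  ]
 [0.5733 0.1005 0.09  ]] [0.5529 0.0863 0.09  ] 0.049783615330936094 0.6073165279325846
top grip [25 13 18  6 85] [ 0.4429 -0.2624  0.031 ]
top bright [  6   6  19  21 183] [ 0.4426 -0.2132  0.017 ]
top bright [44 13  9  5 37] [ 0.4435 -0.3106  0.017 ]
side grip [ 22  30  11  25 158] [ 0.4418 -0.2689  0.025 ]
side bright [  6   6  30  24 304] [ 0.4409 -0.2136  0.017 ]
side bright [27 54  9 15 97] [ 0.4426 -0.3081  0.017 ]
```

```bash
cat >> h.py <<'E'
np.set_printoptions(precision=4,suppress=True)
U=np.array([.5520,.0870]);YAW=.083
def Rt(a): # tool pointing down, tool y axis along world angle a
    y=np.array([np.cos(a),np.sin(a),0]);z=np.array([0,0,-1.]);return np.c_[np.cross(y,z),y,z]
def unit(x,y,z): 
    c,s=np.cos(YAW),np.sin(YAW);return np.array([U[0]+c*x-s*y,U[1]+s*x+c*y,z])
def st(m=""):
    s=robot.get_state();print(m,"t",round(s['time'],2),"p",s['ee_pos'],"F",s['force'],"M",s['moment'],"op",round(s['opening'],4),"gf",round(s['grasp_force'],1));return s
E
python3 - <<'E'
from h import *
W=unit(0,.082,.2)
for b in(YAW+np.pi/2,YAW-np.pi/2):
    print([robot.ik(W,Rt(b+d)) for d in(0,-.97)])
ok=[b for b in(YAW+np.pi/2,YAW-np.pi/2) if all(robot.ik(W,Rt(b+d)) is not None for d in(0,-1))]
b=ok[0];print("b",b)
robot.gripper_to(.035)
robot.move_ptp(W+[0,0,.01],Rt(b)); st()
for n in("top","side"):
    cv2.imwrite(f"pics/{n}1.png",robot.grab_frame(n)[:,:,::-1])
E
python3 -c "
import cv2,numpy as np
a=cv2.imread('pics/top1.png')[140:215,180:280];b=cv2.imread('pics/side1.png')[120:195,200:300]
cv2.imwrite('pics/c2.png',cv2.resize(np.hstack([a,b]),(800,300),interpolation=2))"
```

```text
[array([-0.5278,  0.3498,  0.2161,  1.7838, -0.0865,  1.0172,  1.375 ]), array([-0.6551,  0.3619,  0.3768,  1.7881, -0.1535,  1.0202,  0.4638])]
[array([-0.8668,  0.4058,  0.655 ,  1.7948, -0.2832,  1.0364, -1.5928]), array([-1.144 ,  0.5663,  1.0853,  1.8022, -0.5558,  1.1183, -2.3245])]
b 1.6537963267948965
 t 3.04 p [0.545  0.1697 0.21  ] F [-0.3747  0.5051  0.5043] M [ 0.0703 -0.0582 -0.0329] op 0.0349 gf 0.0
```

View pics/c2.png

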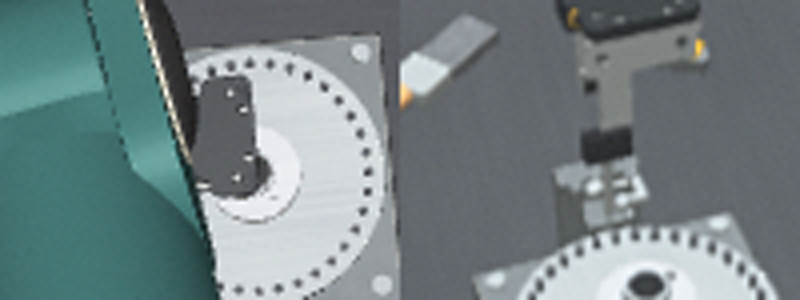

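The gripper is aligned over the black wing (side panel: wing at (605,145), directly under the fingers). Now gripping and pressing.

Run:
```python
from h import *
p=unit(0,.082,.162); b=YAW+np.pi/2
print(robot.move_linear(p,.08,threshold=8)); robot.gripper_to(0.0); s0=st("grip")
q=s0['ee_pos'].copy()
print(robot.move_linear(q-[0,0,.026],.03,threshold=20)); s=st("press")
z=s['ee_pos'][2]; print("depth",q[2]-z)
```

```text
False
grip t 4.38 p [0.5452 0.17   0.1624] F [-0.3224  7.2085  1.5307] M [ 1.4666  0.1093 -0.0154] op 0.0118 gf 30.0
True
press t 5.05 p [0.5455 0.1706 0.1428] F [-3.0179 -1.4131 10.1754] M [-0.009   0.5973  0.0528] op 0.0116 gf 30.0
depth 0.019566019149772435
```

Run:
```python
from h import *
b=YAW+np.pi/2
p=unit(0,.082,.1415)
robot.move_linear(p,.02)
s=st("down")
for d in(.25,.5,.75,.9,.97):
    robot.move_linear(p,.05,frame=Rt(b-d)); s=st(d)
    y=s['tool_rot'][:,1];print(" turned",b-np.arctan2(y[1],y[0]))
    if s['moment'][2]>1.0: break
```

```text
down t 5.3 p [0.5456 0.1701 0.1427] F [-3.4986  4.6843 14.5837] M [ 1.2598  1.0323 -0.0429] op 0.0117 gf 30.0
0.25 t 5.7 p [0.5457 0.1703 0.1427] F [-3.9763  5.7123 14.9294] M [1.3483 0.9182 0.0047] op 0.0118 gf 30.0
 turned 0.24936683731614173
0.5 t 6.1 p [0.5457 0.1704 0.1427] F [-2.5483  5.979  14.9206] M [1.4588 0.8998 0.002 ] op 0.0119 gf 30.0
 turned 0.49918446728219323
0.75 t 6.5 p [0.5457 0.1705 0.1427] F [-3.3035  6.1676 14.3261] M [1.5172 0.7305 0.06  ] op 0.0118 gf 30.0
 turned 0.7490333379483349
0.9 t 6.8 p [0.5458 0.1705 0.1427] F [-3.1868  7.5278 14.4866] M [ 1.5427  0.652  -0.0003] op 0.0116 gf 30.0
 turned 0.899413013933959
0.97 t 7.05 p [0.5458 0.1705 0.1427] F [-1.7357  7.362  12.5649] M [1.5816 0.6068 0.184 ] op 0.0115 gf 30.0
 turned 0.9691366810848582
```

Run:
```python
from h import *
p=unit(0,.082,0)
p[:2]=robot.get_state()['ee_pos'][:2]
robot.move_linear([p[0],p[1],.1475],.02); st("rise")
robot.gripper_to(.03); st("open")
robot.move_linear([p[0],p[1],.20],.15); st("up")
# off to above the spanner grip; spanner +x along 1.585
a=1.585; G=np.array([.4424,-.2655,.0])
for b in(a+np.pi/2,a-np.pi/2): print(b,robot.ik(G+[0,0,.12],Rt(b)))
u=G+[0,0,.13]
robot.goto_joints(robot.ik(u,Rt(a-np.pi/2)) if 0 else min([robot.ik(u,Rt(b)) for b in(a+np.pi/2,a-np.pi/2)],key=lambda q:abs(q[6]-0)))
st("over spanner")
for n in("top","side"): cv2.imwrite(f"pics/{n}2.png",robot.grab_frame(n)[:,:,::-1])
a=cv2.imread('pics/top2.png')[140:215,195:295];b=cv2.imread('pics/side2.png')[145:220,210:310]
c=cv2.imread('pics/side2.png')[275:350,200:300]
cv2.imwrite('pics/c3.png',np.vstack([cv2.resize(np.hstack([a,b]),(800,300),interpolation=2),cv2.resize(c,(800,300)) if 0 else np.hstack([cv2.resize(c,(400,300)),np.zeros((300,400,3),np.uint8)])]))
```

```text
rise t 7.52 p [0.5459 0.171  0.1478] F [-2.9649  2.8243  7.6025] M [0.452  0.6854 0.1335] op 0.0119 gf 30.0
open t 8.03 p [0.5458 0.1704 0.1474] F [ 0.8366 -0.3262  1.0456] M [-0.0229  0.0362 -0.0085] op 0.0298 gf 0.0
up t 8.53 p [0.5457 0.1706 0.1997] F [ 0.2234 -0.4895 -0.3567] M [-0.1131  0.0119  0.0008] op 0.0298 gf 0.0
3.1557963267948965 [-0.3453  0.607   1.0849  2.0008 -0.6708  0.9465 -2.0389]
0.014203673205103406 [-0.2011  0.489   0.8578  1.9975 -0.4837  0.8697  0.9355]
over spanner t 10.18 p [ 0.4433 -0.2645  0.13  ] F [-0.3464  0.136  -0.6661] M [-0.054   0.0548 -0.0039] op 0.03 gf 0.0
```

View pics/c3.png

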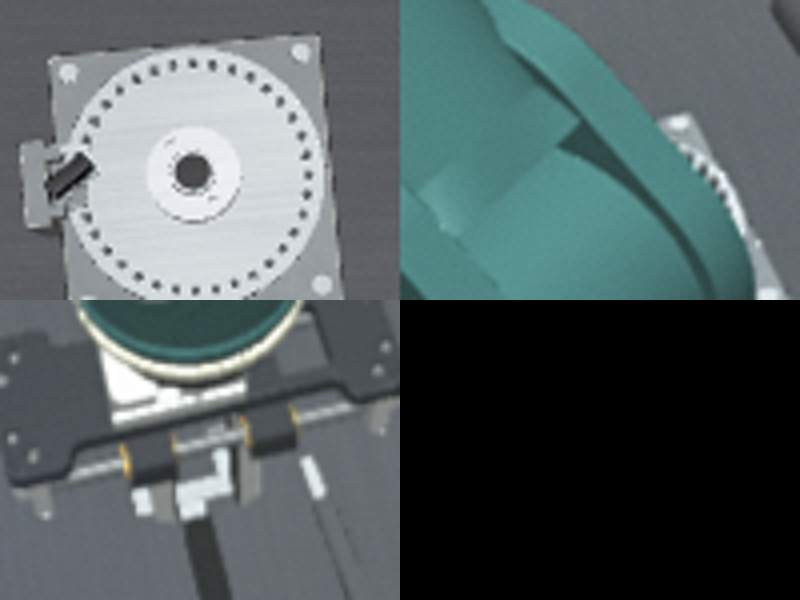

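The knob is turned about 57° clockwise in the top panel (wing from (52,185) to (88,162)) and stays there after release, so it has latched. Now picking up the spanner, then moving clear to re-measure the holes.

Run:
```python
from h import *
s=robot.get_state();R=s['tool_rot'];print("tool y",R[:,1])
G=np.array([.4424,-.2655])
for e in(0,np.pi):   # feasibility over arc with either grasp
    print(e,[robot.ik(np.r_[U+.075*np.array([np.cos(b-np.pi/2),np.sin(b-np.pi/2)]),.11],Rt(b+e)) for b in(.66,.25,-.25)])
robot.move_linear(np.r_[G,.025],.1,threshold=10); st("low")
robot.gripper_to(0); s=st("grip"); print(s['tool_rot'][:,1])
robot.move_linear(np.r_[G,.14],.12); st("up")
```

```text
tool y [0.9999 0.0163 0.0002]
0 [array([-0.5778,  0.5837,  0.6464,  1.7942, -0.434 ,  0.9098,  0.9213]), array([-0.6458,  0.5686,  0.7481,  1.8676, -0.4877,  0.8971,  0.5875]), array([-0.7641,  0.5521,  0.8771,  1.9617, -0.5489,  0.8835,  0.1531])]
3.141592653589793 [array([-0.9018,  0.9104,  1.2388,  1.8033, -0.9468,  1.1682, -1.8262]), array([-0.9176,  0.8687,  1.246 ,  1.8746, -0.9267,  1.1311, -2.2032]), array([ 0.4977,  0.5009, -0.7287,  1.9211,  0.4279,  0.8795,  2.4421])]
low t 11.48 p [ 0.4427 -0.2657  0.0255] F [-0.5378 -0.7526  0.7734] M [-0.1042  0.0773 -0.011 ] op 0.0301 gf 0.0
grip t 11.86 p [ 0.4427 -0.2655  0.0253] F [0.4966 0.4191 4.5165] M [0.1323 0.0469 0.0207] op 0.0155 gf 30.0
[0.9999 0.0144 0.0005]
up t 12.97 p [ 0.4421 -0.2653  0.1394] F [ 0.2061 -0.1867 -2.2681] M [-0.1169  0.0083  0.0338] op 0.0159 gf 30.0
```

Run:
```python
from h import *
robot.move_linear([.4421,-.2653,.26],.2)
q=robot.ik([.24,.45,.30],Rt(.6))
print(q)
robot.move_ptp([.24,.45,.30],Rt(.6)); st()
s=robot.grab_frame("side");t=robot.grab_frame("top");np.save("pics/s3.npy",s);np.save("pics/t3.npy",t)
a=crop(s,244,170,40,50,10);b=crop(t,225,158,40,50,10)
cv2.imwrite("pics/c4.png",np.hstack([a,b]))
g=s.astype(int).sum(2)/3
for n,h in(("a",(255.5,199.5)),("b",(267.75,189))):
    x,y=int(round(h[0])),int(round(h[1]));p=g[y-4:y+5,x-4:x+5];print(p.astype(int))
```

```text
[-1.2025  0.142   0.0683  1.8024 -0.0104  1.1975 -0.5312]
 t 16.35 p [0.2407 0.4496 0.2999] F [ 0.5455 -0.351  -2.0333] M [-0.0629  0.03    0.0202] op 0.0163 gf 30.0
[[239 240 244 245 193 129 117 127 140]
 [239 240 242 244 235 204 158 125 125]
 [243 240 228 214 222 237 233 204 194]
 [243 233 182 147 167 237 246 241 239]
 [216 235 207 175 180 237 244 242 241]
 [161 206 223 231 234 243 244 243 243]
 [132 151 177 206 235 247 247 245 245]
 [132 132 139 152 180 201 217 217 219]
 [131 136 137 137 138 139 150 154 155]]
[[227 221 219 216 214 214 217 216 217]
 [240 236 235 231 222 215 215 216 217]
 [237 244 243 233 224 227 223 218 218]
 [170 226 216 181 179 231 236 226 218]
 [ 88 166 192 155 167 234 240 235 225]
 [ 61 104 183 189 223 240 241 240 232]
 [ 55  73 167 205 239 242 239 239 238]
 [ 64  99 191 188 235 240 240 238 239]
 [120 176 190 181 235 241 239 239 240]]
```

View pics/c4.png

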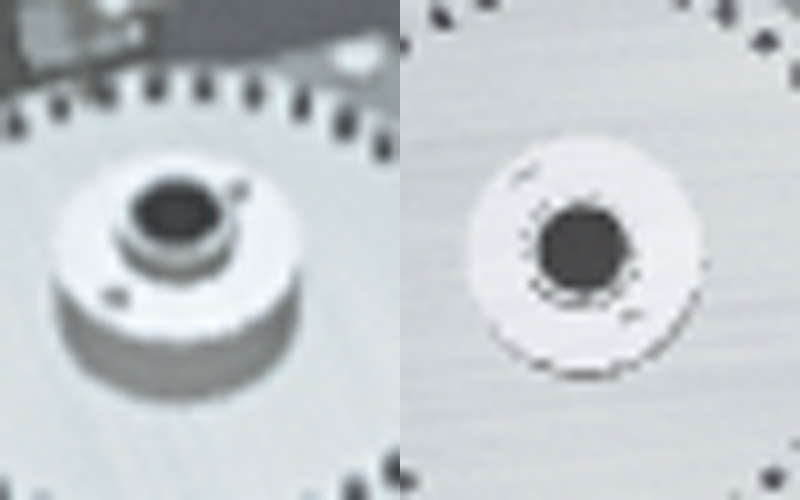

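Side panel: the holes are at (116,297) and (239,190), i.e. raw px (255.2,199.3) and (267.4,188.6). Top panel: faint hole marks at (524,173) and (632,314), i.e. raw px (236.9,174.8) and (247.7,188.9).

Run:
```python
from h import *
for n,p in(("side",[[255.2,199.3],[267.4,188.6]]),("top",[[247.7,188.9],[236.9,174.8]])):
    h=back(n,p,.09);d=h[1]-h[0];print(n,h[:,:2],h.mean(0)[:2],np.linalg.norm(d),np.arctan2(d[1],d[0]))
# hover: prong tips at z=.13, hole angle guess
phi=.62
G=U+.075*np.array([np.cos(phi-np.pi/2),np.sin(phi-np.pi/2)])
robot.move_ptp(np.r_[G,.20],Rt(phi)); robot.move_linear(np.r_[G,.145],.1); st()
s=robot.grab_frame("side");t=robot.grab_frame("top");np.save("pics/s4.npy",s);np.save("pics/t4.npy",t)
cv2.imwrite("pics/c5.png",np.hstack([crop(s,230,150,50,75,8),crop(t,215,145,50,75,8)]))
```

```text
side [[0.5318 0.0729]
 [0.5727 0.1021]] [0.5523 0.0875] 0.05027872864909203 0.6193710696061765
top [[0.536  0.0748]
 [0.5759 0.1051]] [0.5559 0.09  ] 0.05014672241335412 0.6486985069036824
 t 19.18 p [0.5959 0.0259 0.1454] F [-0.0827  0.4735 -1.5135] M [-0.0952 -0.0274 -0.0645] op 0.0156 gf 30.0
```

View pics/c5.png

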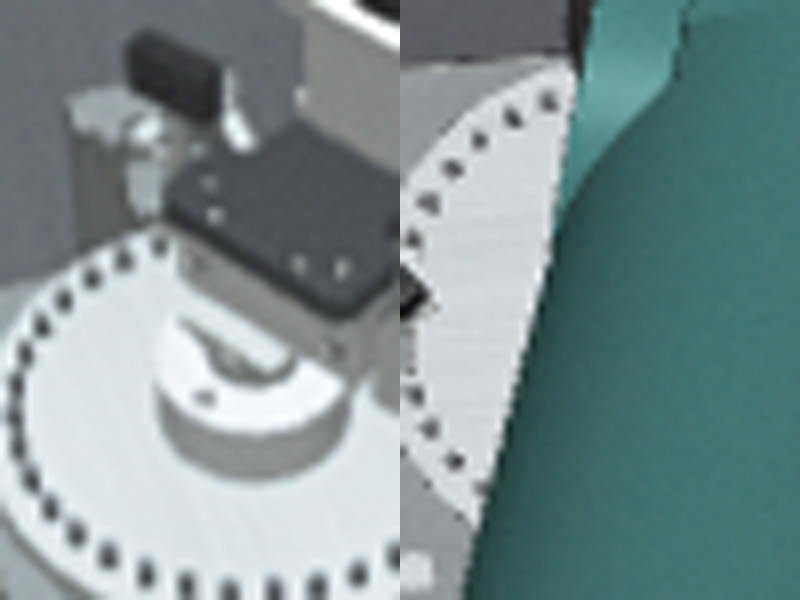

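Side panel: the knob is latched behind the gripper, the left hole is visible at (205,398), and the fork arm is at (190-290,330-350). The prong tips are mostly hidden, so I'll get the grip offset from the first pictures' fork edges.

Run:
```python
from h import *
from scipy.optimize import least_squares
# spanner silhouette edges along its axis in the top picture and in the side picture (half-intensity crossings)
def cross(n,A,B,z,thr,N=400):
    P=np.linspace(A,B,N);P3=np.c_[P,np.full(N,z)];uv=proj(n,P3).astype(np.float32)
    g=cv2.cvtColor(np.load(f"pics/{n}0.npy"),cv2.COLOR_RGB2GRAY).astype(np.float32)
    v=cv2.remap(g,uv[:,0].reshape(1,-1),uv[:,1].reshape(1,-1),cv2.INTER_LINEAR)[0]
    i=np.where(np.diff((v>thr).astype(int))!=0)[0];return P[i]
o=np.array([.4427,-.2655]);ax=np.array([-.0144,.9999]);lt=np.array([-.9999,-.0144])
for n in("top","side"):
  for y in(-.025,.025,0):
    q=cross(n,o+ax*-.09+lt*y,o+ax*.12+lt*y,.017,140);print(n,"y",y,"x rel TCP",((q-o)@ax))
  for x in(.055,.07): 
    q=cross(n,o+ax*x-lt*.05,o+ax*x+lt*.05,.017,140);print(n,"x",x,"y",((q-o)@lt))
  q=cross(n,o-ax*.05,o+ax*.05,.031,65);print(n,"grip edges",(q-o)@ax)
```

```text
top y -0.025 x rel TCP [0.0405 0.0805]
top y 0.025 x rel TCP [0.0405 0.0789]
top y 0 x rel TCP [-0.0574 -0.0316  0.0258  0.0516]
top x 0.055 y [-0.0317 -0.0197  0.0182  0.0307]
top x 0.07 y [-0.0317 -0.0197  0.0184  0.0302]
top grip edges [-0.0244  0.0272]
side y -0.025 x rel TCP [0.0379 0.0795]
side y 0.025 x rel TCP [0.0374 0.0789]
side y 0 x rel TCP [-0.0584 -0.0274  0.03    0.0511]
side x 0.055 y [-0.0307 -0.0174  0.0194  0.032 ]
side x 0.07 y [-0.0302 -0.0172  0.0202  0.0327]
side grip edges [-0.031   0.0214]
```

```bash
cat >> h.py <<'E'
D=.074;C=np.array([.5522,.0873])
def tcp(phi,z,dx=0,dy=0,r=None): # dx along spanner x, dy along spanner y
    x=np.array([-np.sin(phi),np.cos(phi)]);y=-np.array([np.cos(phi),np.sin(phi)])
    return np.r_[C-x*D+x*dx+y*dy,z]
E
python3 - <<'E'
from h import *
phi=.628
robot.move_linear(tcp(phi,.124),.06,frame=Rt(phi)); s=st("hover"); print(s['ee_pos']-tcp(phi,.124))
r=robot.move_linear(tcp(phi,.1063),.02,threshold=5); s=st(r)
E
```

```text
hover t 19.77 p [0.5956 0.0273 0.1237] F [-0.5214  0.3666 -1.7632] M [-0.0581  0.0383 -0.0085] op 0.0153 gf 30.0
[-0.0001 -0.0001 -0.0003]
False t 20.81 p [0.5957 0.0275 0.1064] F [-0.5571  0.7255 -0.4962] M [ 0.3498 -0.0808 -0.1011] op 0.016 gf 30.0
```

Run:
```python
from h import *
phi=.628
r=robot.move_linear(tcp(phi,.102),.01,threshold=8); s=st(r); z=s['ee_pos'][2]
# feel hole walls: small moves along spanner x
for dx in(.0025,-.0025,0):
    robot.move_linear(tcp(phi,z,dx=dx),.02); st(dx)
s=robot.grab_frame("side");cv2.imwrite("pics/c6.png",crop(s,225,145,75,75,8))
```

```text
True t 21.13 p [0.5961 0.0271 0.1044] F [ 0.1963 -0.5246  4.4502] M [ 0.1462  0.0891 -0.0281] op 0.0157 gf 30.0
0.0025 t 21.41 p [0.5952 0.0282 0.105 ] F [ 7.1623 -4.9187  1.1689] M [-1.3534 -1.534  -0.1306] op 0.0158 gf 30.0
-0.0025 t 21.81 p [0.5967 0.0262 0.1043] F [-2.4048  3.6359  3.7494] M [ 1.2958  0.5799 -0.1565] op 0.0158 gf 30.0
0 t 22.08 p [0.5958 0.0273 0.1046] F [1.4851 0.2192 2.5978] M [ 0.0605 -0.4319 -0.0835] op 0.0153 gf 30.0
```

View pics/c6.png

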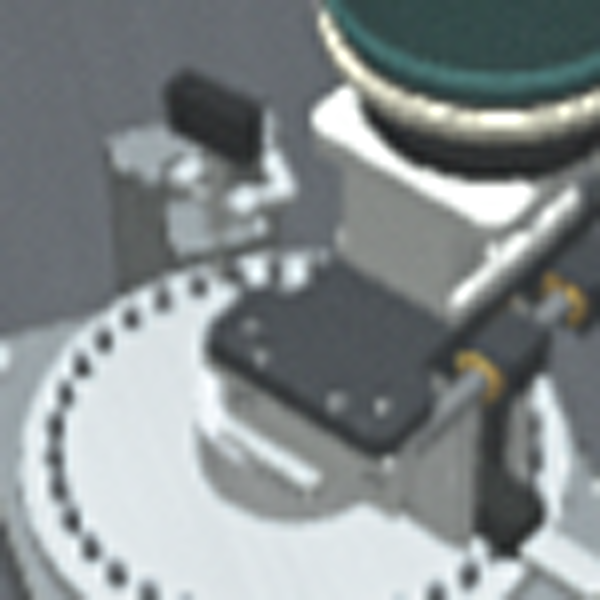

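The spanner is seated: contact at full depth, and the hole walls push back on both sides. The side view shows the fork on the collar and the knob still latched at about (215,110). Tightening now.

Run:
```python
from h import *
phi=.628;z=.1044
while phi>-.45:
    phi-=.05
    robot.move_linear(tcp(phi,z),.03,frame=Rt(phi))
    s=robot.get_state();r=s['ee_pos'][:2]-C;F=s['force'];T=r[0]*F[1]-r[1]*F[0]+s['moment'][2]
    a=np.arctan2(s['tool_rot'][1,1],s['tool_rot'][0,1]);pa=np.arctan2(r[1],r[0])+np.pi/2
    print(round(phi,3),"tool",round(a,3),"pos",round(pa,3),"T",round(T,2),"F",F,"Mz",round(s['moment'][2],2),round(s['ee_pos'][2],4))
    if T>1.3 : break
st()
```

```text
0.578 tool 0.579 pos 0.579 T 0.0 F [2.346  0.2593 4.3864] Mz -0.15 0.1045
0.528 tool 0.53 pos 0.532 T 0.18 F [4.145  0.2107 2.786 ] Mz -0.1 0.1045
0.478 tool 0.48 pos 0.481 T 0.06 F [ 3.8735 -0.1849  4.0174] Mz -0.18 0.1045
0.428 tool 0.43 pos 0.431 T 0.22 F [ 5.0093 -0.2296  3.8384] Mz -0.11 0.1045
0.378 tool 0.38 pos 0.38 T 0.04 F [ 3.1686 -0.4325  3.597 ] Mz -0.16 0.1045
0.328 tool 0.33 pos 0.329 T 0.13 F [ 3.9846 -0.5436  4.7946] Mz -0.13 0.1044
0.278 tool 0.28 pos 0.279 T 0.05 F [2.2931 0.1021 4.3837] Mz -0.11 0.1044
0.228 tool 0.23 pos 0.228 T 0.06 F [2.7519 0.8263 4.4485] Mz -0.15 0.1044
0.178 tool 0.181 pos 0.178 T 0.16 F [ 3.701  -0.1911  5.0236] Mz -0.11 0.1044
0.128 tool 0.131 pos 0.128 T 0.09 F [ 3.271  -0.0573  5.6991] Mz -0.15 0.1044
0.078 tool 0.081 pos 0.078 T 0.08 F [2.1219 2.3953 5.0744] Mz -0.09 0.1044
0.028 tool 0.031 pos 0.028 T 0.09 F [2.2669 1.2491 5.2755] Mz -0.08 0.1044
-0.022 tool -0.019 pos -0.023 T 0.09 F [2.1064 1.5698 5.0878] Mz -0.06 0.1043
-0.072 tool -0.069 pos -0.074 T 0.08 F [1.449  2.0976 5.2994] Mz -0.02 0.1044
-0.122 tool -0.119 pos -0.124 T 0.06 F [1.6113 4.6965 4.6806] Mz -0.01 0.1043
-0.172 tool -0.169 pos -0.173 T 0.12 F [1.2835 3.7591 4.1185] Mz 0.08 0.1043
-0.222 tool -0.22 pos -0.219 T 0.42 F [3.8446 4.8489 2.5864] Mz 0.22 0.1044
-0.272 tool -0.269 pos -0.249 T 1.57 F [13.5633  1.7761 -1.3668] Mz 0.63 0.1048
 t 27.08 p [0.5341 0.016  0.1048] F [13.5633  1.7761 -1.3668] M [ 0.5671 -3.0687  0.6329] op 0.0159 gf 30.6
```

Run:
```python
from h import *
phi=-.215
robot.move_linear(tcp(phi,.1046),.03,frame=Rt(phi)); st("relax")
robot.move_linear(tcp(phi,.125),.04); st("lift")
robot.move_linear(tcp(phi,.22),.15)
G=[.4427,-.2655]
robot.move_ptp(np.r_[G,.15],Rt(.0144)); st()
robot.move_linear(np.r_[G,.045],.12)
r=robot.move_linear(np.r_[G,.0215],.02,threshold=4); st(r)
```

```text
relax t 27.38 p [0.5366 0.0152 0.1045] F [3.268  4.5104 1.6363] M [ 1.3808 -0.8533  0.0977] op 0.0158 gf 30.0
lift t 28.03 p [0.5366 0.0158 0.1246] F [ 7.2988  6.9878 -6.4863] M [ 1.7017 -1.5219  0.075 ] op 0.016 gf 30.0
 t 29.98 p [ 0.4434 -0.2646  0.1499] F [-0.663  -0.2091 -1.7016] M [-0.0746  0.0852 -0.0315] op 0.0158 gf 30.0
True t 31.37 p [ 0.4427 -0.2654  0.0432] F [ 0.2001 -0.9909  3.5407] M [-0.0042 -0.0043  0.0211] op 0.0154 gf 30.0
```

Contact came 18 mm too high, so I'm looking.

Run:
```python
from h import *
st()
s=robot.grab_frame("side");t=robot.grab_frame("top")
cv2.imwrite("pics/c7.png",np.hstack([crop(s,205,280,100,104,4),crop(t,310,160,90,104,4)]))
```

```text
t 31.37 p [ 0.4427 -0.2654  0.0432] F [ 0.2001 -0.9909  3.5407] M [-0.0042 -0.0043  0.0211] op 0.0154 gf 30.0
```

View pics/c7.png

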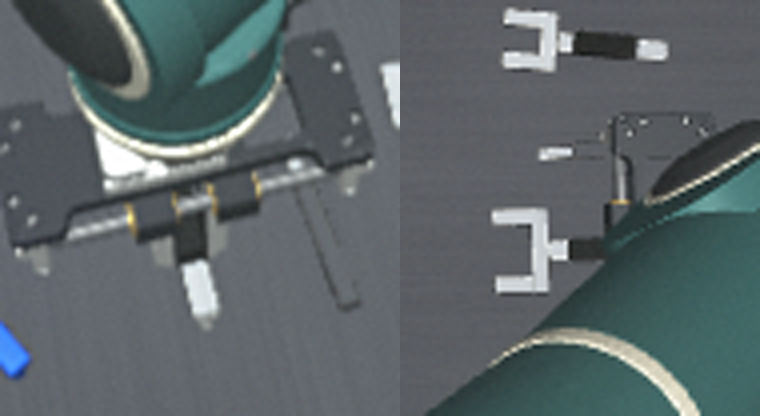

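The spanner hangs level over free bench, with its fork at (520,250) in the top panel and nothing under it. It was probably a start-of-motion transient; I'll settle and try again.

Run:
```python
from h import *
G=[.4427,-.2655]
robot.pause(.3); st("settled")
r=robot.move_linear(np.r_[G,.0215],.015,threshold=5); s=st(r)
if s['ee_pos'][2]>.03: 
    robot.pause(.3); st("again"); r=robot.move_linear(np.r_[G,.0215],.015,threshold=6); s=st(r)
```

```text
settled t 31.77 p [ 0.4426 -0.2654  0.0431] F [ 0.7993 -1.7111  3.7087] M [-0.1043 -0.1065 -0.0302] op 0.0159 gf 30.0
True t 32.84 p [ 0.4426 -0.2655  0.0255] F [-1.5823  0.3402 10.6506] M [0.4094 0.409  0.0636] op 0.0159 gf 30.0
```

Run:
```python
from h import *
robot.gripper_to(.035); s=st("open")
robot.move_linear(s['ee_pos']+[0,0,.15],.15)
robot.move_ptp([.24,.45,.30],Rt(.6)); st()
s=robot.grab_frame("side");t=robot.grab_frame("top")
A=crop(t,195,140,100,75,4);B=crop(s,210,145,100,75,4)
c=crop(t,325,155,100,75,4);d=crop(s,225,295,100,75,4)
cv2.imwrite("pics/c8.png",np.vstack([np.hstack([A,B]),np.hstack([c,d])]))
```

```text
open t 33.36 p [ 0.4426 -0.2661  0.0255] F [ 0.1763 -1.8203  0.1622] M [-0.0731  0.061   0.0076] op 0.0349 gf 0.0
 t 37.17 p [0.2407 0.4496 0.2998] F [ 0.6372 -0.0697  1.2814] M [-0.0329  0.0462 -0.0173] op 0.0349 gf 0.0
```

View pics/c8.png

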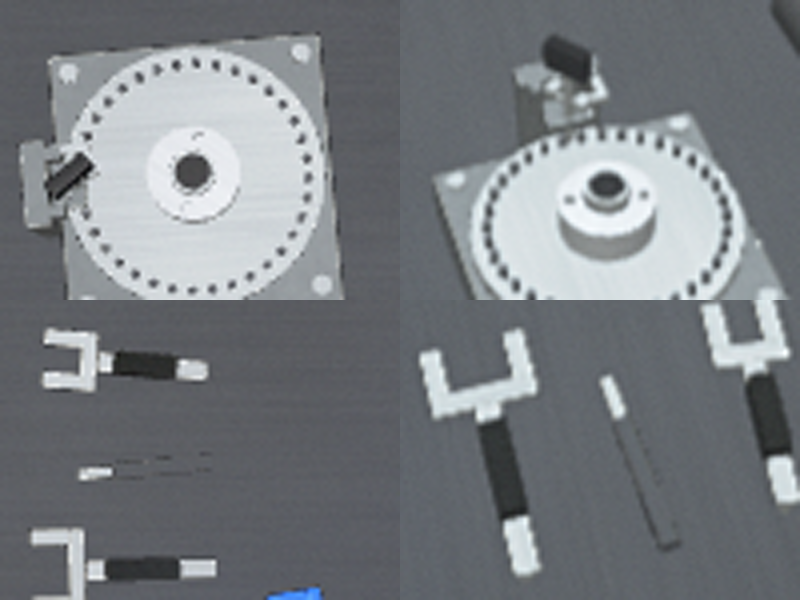

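Final picture: the knob is still turned and down, and the collar holes have moved to (569,200) and (643,195). The spanner lies flat in its old place, and the punch and small spanner haven't moved. One angle check, then hand in.

Run:
```python
from h import *
h=back("side",[[252.1,194.9],[270.6,193.6]],.09);d=h[1]-h[0];t=.62-np.arctan2(d[1],d[0]);print("turned",t)
if .68<t<.95: print(robot.sign_off())
```

```text
turned 0.7751609158978591
the job is handed in; nothing more can be done
None
```

The job is handed in, at about 37 s of the 72 s allowed: the knob is latched, the collar has turned about 0.78 rad clockwise to a firm stop, and the spanner is back in its old place, prongs down, with the nearby items unmoved in the final picture.

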